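Close up the board test fixture

TASK

Close up the test fixture on the bench with your fingertips only: push the tray with the circuit board fully home, then gently fold the hinged cover all the way down over it, and then push the sliding latch fully in over the cover's edge. Do not touch the board or lift it out of its nest, and leave the loose things round the fixture where they are.

Things in the scene. Friction and masses are not known exactly. Their poses are not given: they have to be found in the camera images.
- fixture: Board test fixture, fixed to the bench: aluminium base 50 mm high. Origin on the bench under the middle of the tray bay; base spans x -57 to 57, y -148 to 93 mm. x points away from the robot (the way the tray is pushed in), y left to the cover's hinge; the latch is on the right shelf, 50 mm high. The bench in front of the tray is clear 80 mm either side of its middle.
- tray (a joint): How far the tray stands out of the fixture towards the robot (m): 0 fully home, at most 0.06. Stays where it is left; slides with about 2.5 N of friction to a hard stop.
- tray_front (a point): Centre of the outer (robot-side) face of the tray's flat upright front plate, which is 114 mm wide, 8 mm thick and reaches from 14 to 50 mm above the bench; the point is 32 mm above it. It moves with the tray; home it is at fixture (-67, 0, 32) mm.
- cover (a joint): Angle of the hinged cover (rad): 0 down and shut, 1.57 upright, at most 1.9. Stays where it is left: friction of about 0.3 N m, so it takes 2 to 4 N near the free edge.
- cover_hinge (a point): Middle of the cover's hinge line, which runs along the fixture's x at fixture (0, 79, 56) mm. The axes turn with the cover: its -y points from the hinge to the free edge, its z out of the outer (upper) face. A shelf hangs over the back of the bench from about x = 0.63 m in the robot's frame, 0.51 m up: keep the wrist low there.
- cover_edge (a point): Middle of the cover's free edge on the outer face: 152 mm from the hinge line, 4 mm outward of the cover's middle plane. The cover is a dark steel frame 8 mm thick, 105 mm wide (along x), with a clear window; from 112 to 152 mm from the hinge it is a solid band to push on. Down, its outer face is 60 mm above the bench.
- latch (a joint): How far the latch is pushed in (m): 0 out, 0.03 fully in at a hard stop. It slides along the fixture's +y (to the left) with about 2 N of friction; fully in, its tongue covers the cover's free edge by about 20 mm.
- latch_tab (a point): Centre of the outer (right-hand, -y) face of the latch's upright black thumb tab; push here to +y. The tab is 44 mm wide (x), 12 mm thick (y) and its top is 91 mm above the bench; the point is 76 mm above the bench, and with the latch out it is at fixture (-20, -143, 76) mm.
- board: Green circuit board, 60x85x16 mm with its parts, lying loose in the tray's nest (rim 6 mm high). Origin at the centre of its underside.
- tray_nest (a point): Middle of the nest's floor, 20 mm above the bench, where the board's origin rests.
- connector_block: Bystander: green terminal block, 18x52x19 mm, standing loose on the bench beside the fixture; origin at the centre of its underside. Leave it.
- loupe: Bystander: black eye loupe, diameter 41, height 36 mm, standing loose on the bench beside the fixture; origin at the centre of its underside. Leave it.
- hex_keys: Bystander: folded set of hex keys in a red holder, 24x98x16 mm, standing loose on the bench beside the fixture; origin at the centre of its underside. Leave it.
- heat_sink: Bystander: black finned heat sink, 45x45x23 mm, standing loose on the bench beside the fixture; origin at the centre of its underside. Leave it.
- solder_spool: Bystander: spool of solder with blue flanges, diameter 58, height 48 mm, standing loose on the bench beside the fixture; origin at the centre of its underside. Leave it.
- spare_knob: Bystander: black knob, diameter 28, height 17 mm, standing loose on the bench beside the fixture; origin at the centre of its underside. Leave it.

How it is judged:
On the way, in this order (a step that is already met when the one before it is completed fails the run):
1. the tray is pushed fully home (value of joint tray below 0.004 m), for 0.2 s.
2. with the tray home, the cover is folded all the way down (value of joint tray below 0.004 m and value of joint cover below 0.05 rad), for 0.2 s.
3. with tray and cover shut, the latch is pushed fully in (all of step 2 and value of joint latch above 0.025 m), for 0.2 s.
At the end, for the whole second after the job is handed in: The tray is within 4 mm of home, the cover within 0.05 rad of shut, the latch at least 25 mm in (of 30), and the board lies at rest in its nest (within 12 mm of its middle and not raised by 6 mm) (all of step 3 and horizontal distance between board and tray_nest below 0.012 m and z of board in the frame of tray_nest below 0.006 m and linear speed of board below 0.02 m/s); the robot touches nothing.
It fails at once if the board is touched with more than 1 N, or the fixture is pressed with more than 5 N by the arm or the gripper's body instead of the fingers (contact force between the arm and fixture above 5 N or contact force between any of the fingers, the arm and board above 1 N).
It fails at once if the board is lifted out of its nest (raised by 10 mm) or leaves it (z of board in the frame of tray_nest above 0.01 m or horizontal distance between board and tray_nest above 0.02 m).
It fails at once if the cover is slammed (faster than 4 rad/s) (velocity of joint cover below -4 rad/s).
It fails at once if out of order: the cover is folded down (below 0.5 rad) with the tray more than 8 mm out, or the latch is pushed in (more than 12 mm) with the cover not down (above 0.1 rad) ((value of joint latch above 0.012 m and value of joint cover above 0.1 rad) or (value of joint cover below 0.5 rad and value of joint tray above 0.008 m)).
It fails at once if a loose thing round the fixture is moved by more than 20 mm or lifted (distance of any of connector_block, loupe, hex_keys, heat_sink, solder_spool, spare_knob from where it was at the start of the episode above 0.02 m).
It also fails if it takes over 48 s, if anything falls off the work surface, if the arm or the gripper's body presses on something with over 40 N, if the wrist force passes 120 N, or if a joint passes its speed limit or range.

ROBOT

A 6-joint arm with a two-finger parallel gripper is mounted at the origin on a cart in front of the work surface, level with it; the furniture and walls round the work are solid. World frame = base frame: x ahead of the robot, y to its left, z up, the work surface at z = 0. Lengths are in m, angles in rad, forces in N, time in s.
With the tool pointing down it reaches from about 0.35 to 0.775 m from the base axis. Payload 7.3 kg.
Tool frame: the origin (TCP) lies on the centre line of the jaws, within the pads' length; the fingertips stand 25 mm ahead of it and the grasp point (between the pads) lies 6 mm ahead of it; z points along the fingers, y is the line along which they close (so a half turn about z gives the same grasp; the last joint's range is limited). The gripper opens to 92 mm and grips with 3 to 60 N. Pads are 19 mm wide; open, the fingers measure 130 mm over their backs; the gripper's body (75 mm by 190 mm) begins 47 mm behind the grasp point.
Start: joints at [-1.475, 0.342, 1.524, -0, 1.275, -0.146], TCP at [0.126, -0.51, 0.252] pointing down, gripper open.
Joint ranges: [-2.53, 2.53], [-0.77, 2.02], [0.04, 2.7], [-1, 4.14], [0.28, 2.66], [-3.11, 3.11]. Speed limits (rad/s): [2.57, 2.57, 3.14, 3.14, 3.14, 3.14].

INTERFACE

Orientations are given as [roll, pitch, yaw] about the fixed x, y, z axes, in that order (R = Rz(yaw) Ry(pitch) Rx(roll)).
In Python, from cell import status, read_camera, camera_info, ticket, models gives the robot as it stands.
- The arm moves only by the tool send_rows, never from a script. Its argument "plan" is a list of rows, each an object with "offset": the shift along the tool's x, y, z in mm, a list of three; "yaw": the turn about the tool's z in rad. In form: [{"offset": [dx, dy, dz], "yaw": yaw}, ...]. A call has 1 to 20 rows; each row shifts and turns the commanded pose from where the row before left it, along the tool's axes as they then stand; what a row does not reach is not made up. A row lasts 1/10 s, in which the tool goes at most 50 mm and 8.59 degrees, less where a joint would pass 70% of its speed; a pose out of reach is approached as far as the arm can. A call is refused whole if a number of a shift passes 50 or a number of a turn 0.15, either way. A call with a gripper value outside its range is refused whole. "hand" is the closure, from 0 (fully open) to 1 (shut), set as the call begins (left out, the last holds). The fingers move at their own pace and stop on an object; "squeeze" is the grip in N (left out, the last holds). Time passes only in rows, so rows that do not move let the fingers close. It gives the time, the measured TCP pose, the force, the opening and the grip force at its end, in the units of the state.
- status.observe(): the state, without advancing time (a new reading comes with each control period).
- read_camera(name): name is "side" or "top" or "wrist"; returns the picture (384x512x3 uint8, red, green, blue); there is no depth.
- camera_info(name): a dict with "vfov" (degrees; the focal length in pixels is half the picture's height over the tangent of half this angle, whatever the lens; pixels are square), "cx", "cy" (the principal point, pixels), "distortion" ([k1, k2, p1, p2, k3] as OpenCV has them; the pictures are not rectified), "origin" and "attitude" of the camera in the world. Camera axes: x right, y down, z forward; pixel columns grow to the right and rows downward; lengths in m; the calibration is good to about 2 mm. A picture is of the moment at which its call begins: read the wrist's pose just before it. camera_info takes no time and is no camera call; for the wrist camera it gives the pose at the moment of the call.
- ticket.hand_in(): hands the job in; it is judged then, once.
Trained networks look in the newest picture that a camera, given by its name, has taken for a name from the list of things; names that differ only in an ending like _2 or _b are one class to them, and where a whole thing is asked for, a point or a joint stands for the part that bears it (a point fixed in the world has none). Each returns a list of dicts, best first, with "conf" (0 to 1); they miss things now and then, are a little off and sometimes report something else, mostly with a low value. They report only what shows in the picture. A call takes as long as a camera call.
- models.regions_of(camera, label): "mask" (384x512 bool, what is visible of it) and "extent" ([left, top, right, bottom] in pixels, round what is visible of it).
The state is a dict: "time": time; "qpos": joint angles; "qvel": joint speeds; "joint_efforts": joint torques, N m; "tool_pos": TCP position; "tool_rot": TCP orientation; "contact_force": force on the tool from outside, world axes, zero at the start; "torque": the same for the moment, N m; "opening": finger opening in m; "grip_force": force on a finger pad.
Only numpy, scipy, OpenCV 4.12 (cv2) and the standard library are available. Lean on these libraries where they do the work, as an engineer would, in place of code of your own. Each camera call takes 0.05 s, during which the arm holds its last target. There are 200 camera calls.

## Working session

There is one attempt and no reset: what is moved stays moved. The work goes in short steps, Python scripts to look and compute and a tool call to move; the robot and the scene stay as the last step left them, time stands still between calls to the robot, and variables do not carry over. Pictures are saved under pics/ and viewed, at most 10 in all, crops included, and the job is handed in when it is done.

Besides the shell and the picture viewer there is one more tool, called after ">>>" by a JSON object that holds its "method" and its "body". send_rows: Moves the arm, as the interface text tells. Its arguments: {"type":"object","properties":{"plan":{"type":"array"},"hand":{"type":"number"},"squeeze":{"type":"number"}},"required":["plan"]}

```bash
mkdir -p pics; python3 - <<'E'
from cell import status, read_camera, camera_info
import cv2
for n in ("side","top"):
    im=read_camera(n); cv2.imwrite(f"pics/{n}0.png",im[:,:,::-1]); print(n,camera_info(n))
s=status.observe(); print(s)
E
```

```text
side {'vfov': 44.95502763029516, 'cx': 248.8709844991289, 'cy': 187.152092463064, 'distortion': array([0.05522059, 0.        , 0.        , 0.        , 0.        ]), 'origin': array([0.28491599, 0.71582218, 1.08544693]), 'attitude': array([-2.56522566e+00, -8.12216884e-04, -2.74345823e+00])}
top {'vfov': 43.45491014380737, 'cx': 255.92860923792492, 'cy': 186.36559534529607, 'distortion': array([-0.20746467,  0.        ,  0.        ,  0.        ,  0.        ]), 'origin': array([0.34815995, 0.11518276, 1.11369504]), 'attitude': array([-2.98171722, -0.01577839, -1.57468292])}
{'time': 0.1, 'qpos': array([-1.47501110e+00,  3.42670685e-01,  1.52491929e+00,  3.27772251e-06,
        1.27540465e+00, -1.46001521e-01]), 'qvel': array([ 9.55476231e-04, -1.07946206e-03, -1.78960034e-03,  9.13105095e-05,
       -2.06549161e-03,  6.18909207e-04]), 'joint_efforts': array([ 1.73767494e-03, -4.32004094e+01, -2.44695640e+01,  7.19901058e-02,
        5.26809634e-02, -3.77819094e-05]), 'tool_pos': array([ 0.12569477, -0.50939225,  0.25110605]), 'tool_rot': array([-3.14020606e+00, -2.07064223e-04,  2.41785653e-01]), 'contact_force': array([-0.15793958, -0.20797565,  0.06803084]), 'torque': array([ 0.00276678, -0.01495298, -0.02799782]), 'grip_force': 0.0, 'opening': 0.09158121906347345}
```

View pics/side0.png

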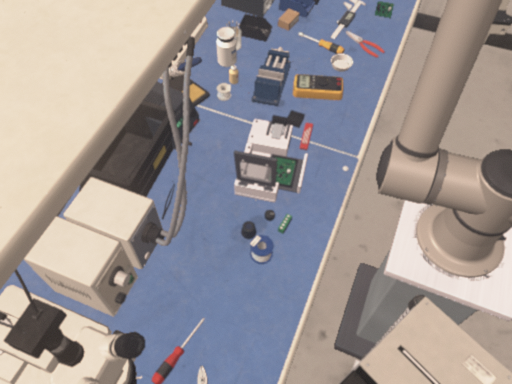

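View pics/top0.png

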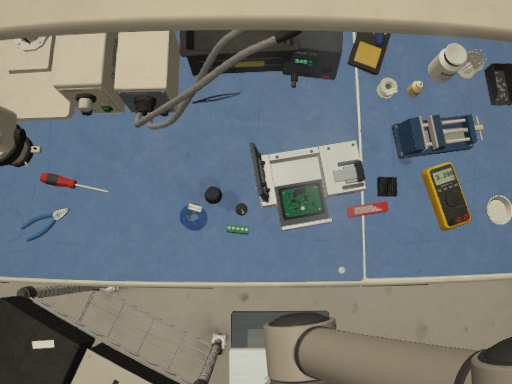

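```bash
cat > h.py <<'E'
import numpy as np, cv2
from scipy.spatial.transform import Rotation as R
from cell import status, read_camera, camera_info, models
def K(n,ci=None):
    c=ci or camera_info(n); f=192/np.tan(np.radians(c['vfov'])/2)
    return np.array([[f,0,c['cx']],[0,f,c['cy']],[0,0,1]]),np.array(c['distortion'],float),np.array(c['origin']),R.from_euler('xyz',c['attitude']).as_matrix()
def ray(n,uv,z,ci=None):
    k,d,o,r=K(n,ci); p=cv2.undistortPointsIter(np.array(uv,float).reshape(-1,1,2),k,d,None,None,(3,50,1e-9)).reshape(-1,2)
    v=np.c_[p,np.ones(len(p))]@r.T; z=np.broadcast_to(z,len(v)); return o+v*((z-o[2])/v[:,2])[:,None]
def proj(n,P,ci=None):
    k,d,o,r=K(n,ci); rv,_=cv2.Rodrigues(r.T); return cv2.projectPoints(np.array(P,float),rv,-r.T@o,k,d)[0].reshape(-1,2)
E
python3 - <<'E'
from h import *
im=read_camera("top"); c=im[125:250,170:410,::-1]
cv2.imwrite("pics/topc.png",cv2.resize(c,None,fx=3.3333,fy=3.3333,interpolation=cv2.INTER_CUBIC))
for l in ("fixture","tray","cover","latch","board","connector_block","loupe","hex_keys","heat_sink","solder_spool","spare_knob"):
    for x in models.regions_of("top",l)[:2]:
        m=np.argwhere(x['mask']).mean(0)[::-1]; print(l,round(x['conf'],2),x['extent'],m.round(1),ray("top",[m],0.02).round(3))
E
```

```text
fixture 0.71 [251.3, 140.2, 362.8, 208.0] [308.7 169.8] [[ 0.563 -0.026  0.02 ]]
tray 0.86 [275.1, 177.2, 329.4, 230.3] [302.3 208.3] [[ 0.474 -0.009  0.02 ]]
tray 0.16 [249.5, 142.0, 268.8, 201.5] [258.8 171.9] [[0.558 0.091 0.02 ]]
cover 0.96 [251.1, 142.3, 270.2, 201.1] [258.9 173.4] [[0.555 0.09  0.02 ]]
cover 0.74 [377.0, 176.7, 396.3, 194.5] [386.5 186.3] [[ 0.524 -0.209  0.02 ]]
latch 0.96 [333.1, 159.1, 362.0, 187.1] [350.  173.3] [[ 0.555 -0.123  0.02 ]]
latch 0.56 [279.7, 185.3, 319.3, 216.4] [300.4 200.5] [[ 0.491 -0.005  0.02 ]]
board 0.64 [282.7, 186.7, 320.4, 216.2] [300.7 200.6] [[ 0.491 -0.005  0.02 ]]
connector_block 0.73 [222.8, 221.8, 250.7, 235.8] [237.4 229.7] [[0.425 0.14  0.02 ]]
loupe 0.64 [205.1, 187.7, 220.2, 201.2] [213.2 195. ] [[0.505 0.195 0.02 ]]
hex_keys 0.86 [346.3, 202.9, 386.2, 218.3] [366.4 209.5] [[ 0.47  -0.159  0.02 ]]
heat_sink 0.73 [378.2, 177.5, 396.9, 195.5] [386.1 186.4] [[ 0.524 -0.208  0.02 ]]
solder_spool 0.61 [183.6, 205.5, 210.2, 230.7] [193.3 216.9] [[0.454 0.24  0.02 ]]
solder_spool 0.28 [248.4, 138.5, 365.4, 208.7] [308.8 169.8] [[ 0.563 -0.026  0.02 ]]
```

View pics/topc.png

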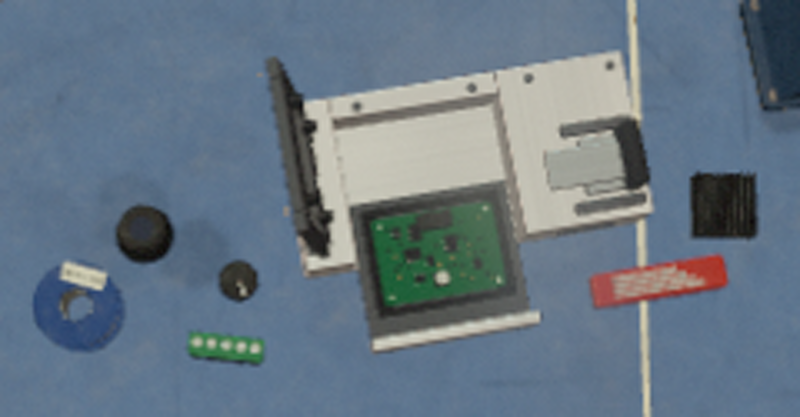

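```bash
python3 - <<'E'
from h import *
from scipy.optimize import least_squares
c=np.array([[621,52],[653,213],[304,270]])/3.3333+[170,125]
L=np.array([[57,-148,50],[-57,-148,50],[-57,93,50]])/1e3
def W(p,L): 
    return np.c_[L[:,:2]@np.array([[np.cos(p[2]),np.sin(p[2])],[-np.sin(p[2]),np.cos(p[2])]])+p[:2],L[:,2]]
P=ray("top",c,.05); print(P.round(4), np.linalg.norm(P[0]-P[1]),np.linalg.norm(P[1]-P[2]))
s=least_squares(lambda p:(proj("top",W(p,L))-c).ravel(),[.56,0,0]); print(s.x,s.fun.round(2))
p=s.x
t=ray("top",np.array([[374,350],[540,322]])/3.3333+[170,125],.05)
Rl=np.array([[np.cos(p[2]),np.sin(p[2])],[-np.sin(p[2]),np.cos(p[2])]])
print("tray outer local",((t[:,:2]-p[:2])@Rl.T).round(4), t.round(4))
print("tab world",W(p,np.array([[-.020,-.143,.076]])), "trayhome",W(p,np.array([[-.067,0,.032]])))
# cover angle: edge pixels
for a in np.arange(1.2,1.95,.1):
    e=np.array([[x,.079-.152*np.cos(a)+.004*np.sin(a),.056+.152*np.sin(a)+.004*np.cos(a)] for x in (-.0525,.0525)])
    print(round(a,2),((proj("top",W(p,e))-[170,125])*3.3333).round(0).tolist(),proj("side",W(p,e)).round(0).tolist(),W(p,e).round(3).tolist())
print(proj("side",W(p,L)))
im=cv2.imread("pics/side0.png")[115:215,200:340]; cv2.imwrite("pics/sidec.png",cv2.resize(im,None,fx=5,fy=5,interpolation=cv2.INTER_CUBIC))
E
```

```text
[[ 0.6262 -0.1341  0.05  ]
 [ 0.5135 -0.1517  0.05  ]
 [ 0.4754  0.0862  0.05  ]] 0.11407294779451728 0.240901740036175
[0.54644964 0.00328612 0.1582498 ] [-0.09  0.05  0.07 -0.    0.02 -0.04]
tray outer local [[-0.1173  0.0559]
 [-0.1171 -0.0572]] [[ 0.4218  0.04    0.05  ]
 [ 0.4398 -0.0716  0.05  ]]
tab world [[ 0.54923494 -0.14107884  0.076     ]] trayhome [[ 0.48028684 -0.00727242  0.032     ]]
1.2 [[421.0, 214.0], [390.0, 40.0]] [[281.0, 138.0], [240.0, 130.0]] [[0.49, 0.022, 0.199], [0.594, 0.039, 0.199]]
1.3 [[397.0, 216.0], [366.0, 41.0]] [[280.0, 142.0], [238.0, 134.0]] [[0.488, 0.037, 0.204], [0.592, 0.053, 0.204]]
1.4 [[372.0, 220.0], [341.0, 44.0]] [[279.0, 146.0], [236.0, 137.0]] [[0.486, 0.051, 0.206], [0.589, 0.068, 0.206]]
1.5 [[346.0, 223.0], [316.0, 47.0]] [[278.0, 150.0], [235.0, 142.0]] [[0.483, 0.066, 0.208], [0.587, 0.083, 0.208]]
1.6 [[320.0, 228.0], [290.0, 51.0]] [[276.0, 155.0], [233.0, 147.0]] [[0.481, 0.081, 0.208], [0.585, 0.098, 0.208]]
1.7 [[294.0, 232.0], [264.0, 56.0]] [[275.0, 161.0], [232.0, 152.0]] [[0.478, 0.096, 0.206], [0.582, 0.113, 0.206]]
1.8 [[268.0, 237.0], [239.0, 61.0]] [[274.0, 166.0], [230.0, 158.0]] [[0.476, 0.111, 0.203], [0.58, 0.128, 0.203]]
1.9 [[243.0, 242.0], [215.0, 67.0]] [[272.0, 172.0], [229.0, 164.0]] [[0.474, 0.125, 0.199], [0.578, 0.142, 0.199]]
[[253.67180991 118.06084512]
 [291.77586204 125.11501644]
 [274.48817627 193.1067442 ]]
```

View pics/sidec.png

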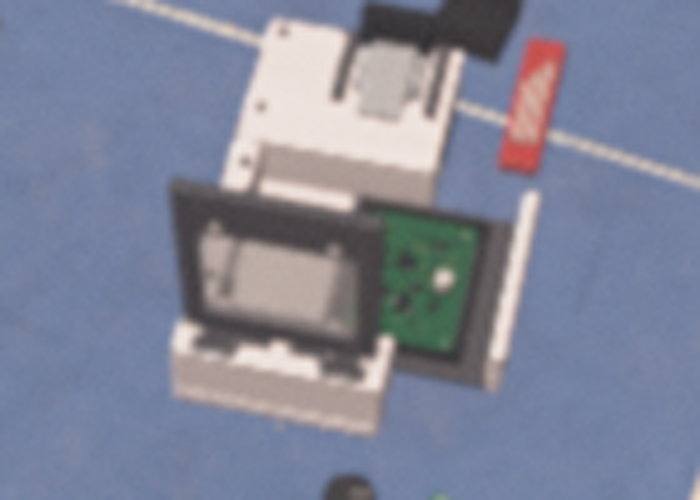

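>>> {"method": "send_rows", "body": {"hand": 1, "squeeze": 20, "plan": [{"offset": [0,0,0],"yaw": 0.084},{"offset": [24,-29,0],"yaw": 0},{"offset": [24,-29,0],"yaw": 0},{"offset": [24,-29,0],"yaw": 0},{"offset": [24,-29,0],"yaw": 0},{"offset": [24,-29,0],"yaw": 0},{"offset": [24,-29,0],"yaw": 0},{"offset": [24,-29,0],"yaw": 0},{"offset": [24,-29,0],"yaw": 0},{"offset": [24,-29,0],"yaw": 0},{"offset": [24,-29,0],"yaw": 0},{"offset": [24,-29,0],"yaw": 0},{"offset": [24,-29,0],"yaw": 0},{"offset": [24,-29,0],"yaw": 0},{"offset": [24,-29,0],"yaw": 0},{"offset": [0,0,0],"yaw": 0}]}}

```text
time: 2.3
tool_pos: [0.3952, -0.0528, 0.2518]
tool_rot: [-3.141, -0.001, 0.163]
contact_force: [-0.2, -0.2, -0.1]
opening: 0.0002
grip_force: 0.0
```

```bash
cat >> h.py <<'E'
p=np.array([0.54645,0.00329,0.15825])
def loc(s=None):
    s=s or status.observe(); t=s['tool_pos']; c,d=np.cos(p[2]),np.sin(p[2]); q=t[:2]-p[:2]; f=s['contact_force']
    print('t',round(s['time'],2),'tip local mm',(np.array([c*q[0]+d*q[1],-d*q[0]+c*q[1],t[2]-.025])*1e3).round(1),'F local',np.round([c*f[0]+d*f[1],-d*f[0]+c*f[1],f[2]],1),'rpy',np.round(s['tool_rot'],3),'open',round(s['opening'],4))
E
python3 -c "
from h import *
loc()"
```

```text
t 2.3 tip local mm [-158.2  -31.6  226.8] F local [-0.2 -0.1 -0.1] rpy [-3.141e+00 -1.000e-03  1.630e-01] open 0.0002
```

>>> {"method": "send_rows", "body": {"plan": [{"offset": [0,3,40],"yaw": 0.005},{"offset": [0,0,40],"yaw": 0},{"offset": [0,0,40],"yaw": 0},{"offset": [0,0,40],"yaw": 0},{"offset": [0,0,25],"yaw": 0},{"offset": [0,0,10],"yaw": 0},{"offset": [15,0,0],"yaw": 0},{"offset": [10,0,0],"yaw": 0},{"offset": [5,0,0],"yaw": 0},{"offset": [5,0,0],"yaw": 0},{"offset": [5,0,0],"yaw": 0},{"offset": [5,0,0],"yaw": 0}]}}

```text
time: 3.5
tool_pos: [0.4386, -0.052, 0.0569]
tool_rot: [-3.142, 0.0, 0.153]
contact_force: [-3.3, -0.2, 1.2]
opening: 0.0007
grip_force: 1.4
```

```bash
python3 -c "
from h import *
loc()"
```

```text
t 3.5 tip local mm [-115.2  -37.6   31.9] F local [-3.2  0.3  1.2] rpy [-3.142  0.     0.153] open 0.0007
```

>>> {"method": "send_rows", "body": {"plan": [{"offset": [6,0,0],"yaw": -0.005},{"offset": [6,0,0],"yaw": 0},{"offset": [6,0,0],"yaw": 0},{"offset": [6,0,0],"yaw": 0},{"offset": [5,0,0],"yaw": 0},{"offset": [3,0,0],"yaw": 0},{"offset": [2,0,0],"yaw": 0},{"offset": [0,0,0],"yaw": 0}]}}

```text
time: 4.3
tool_pos: [0.4727, -0.0468, 0.0567]
tool_rot: [3.141, -0.001, 0.158]
contact_force: [-0.0, 0.4, -0.9]
opening: 0.0003
grip_force: 0.5
```

```bash
python3 -c "
from h import *
loc()"
```

```text
t 4.3 tip local mm [-80.7 -37.8  31.7] F local [ 0.   0.4 -0.9] rpy [ 3.141e+00 -1.000e-03  1.580e-01] open 0.0003
```

Continue slowly to the stop.

>>> {"method": "send_rows", "body": {"plan": [{"offset": [1,0,0],"yaw": 0},{"offset": [1,0,0],"yaw": 0},{"offset": [1,0,0],"yaw": 0},{"offset": [1,0,0],"yaw": 0}]}}

```text
time: 4.7
tool_pos: [0.4743, -0.0465, 0.0566]
tool_rot: [-3.141, 0.005, 0.159]
contact_force: [-12.1, -4.3, 7.0]
opening: 0.0004
grip_force: 6.2
```

```bash
python3 -c "
from h import *
loc()"
```

```text
t 4.7 tip local mm [-79.1 -37.8  31.6] F local [-12.7  -2.3   7. ] rpy [-3.141  0.005  0.159] open 0.0004
```

>>> {"method": "send_rows", "body": {"plan": [{"offset": [-20,0,0],"yaw": 0},{"offset": [-30,0,0],"yaw": 0},{"offset": [-10,0,-40],"yaw": 0},{"offset": [0,0,-40],"yaw": 0},{"offset": [0,0,-40],"yaw": 0},{"offset": [0,-20,-33],"yaw": 0},{"offset": [0,-32,0],"yaw": 0},{"offset": [0,-32,0],"yaw": 0},{"offset": [0,-32,0],"yaw": 0},{"offset": [0,-32,0],"yaw": 0},{"offset": [0,-30,0],"yaw": 0},{"offset": [0,0,0],"yaw": 0}]}}

```text
time: 5.9
tool_pos: [0.389, 0.1228, 0.2101]
tool_rot: [-3.141, -0.002, 0.161]
contact_force: [0.5, 0.3, 0.6]
opening: 0.0005
grip_force: 0.0
```

```bash
python3 - <<'E'
from h import *
loc()
a=read_camera("top")[130:230,230:380,::-1]; ci=camera_info("wrist"); b=read_camera("wrist")[:,:,::-1]
cv2.imwrite("pics/m1.png",np.hstack([cv2.resize(a,(576,384),interpolation=cv2.INTER_CUBIC)[:,60:410],cv2.resize(b,None,fx=.87,fy=1)]))
E
```

```text
t 5.9 tip local mm [-136.6  142.8  185.1] F local [0.5 0.2 0.6] rpy [-3.141e+00 -2.000e-03  1.610e-01] open 0.0005
```

View pics/m1.png

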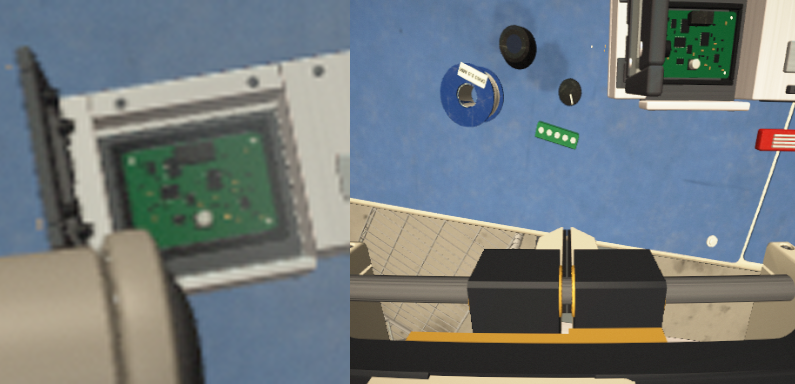

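>>> {"method": "send_rows", "body": {"plan": [{"offset": [30,0,0],"yaw": 0},{"offset": [30,0,0],"yaw": 0},{"offset": [30,0,0],"yaw": 0},{"offset": [32,0,0],"yaw": 0},{"offset": [0,12,0],"yaw": 0},{"offset": [0,8,0],"yaw": 0},{"offset": [0,5,0],"yaw": 0},{"offset": [0,5,0],"yaw": 0},{"offset": [0,0,0],"yaw": 0}]}}

```text
time: 6.9
tool_pos: [0.5138, 0.1089, 0.2101]
tool_rot: [3.141, -0.0, 0.157]
contact_force: [0.0, -0.0, -0.7]
opening: 0.0003
grip_force: 0.0
```

```bash
python3 -c "
from h import *
loc()"
```

```text
t 6.9 tip local mm [-15.6 109.4 185.1] F local [ 0.  -0.  -0.7] rpy [ 3.141 -0.     0.157] open 0.0003
```

>>> {"method": "send_rows", "body": {"plan": [{"offset": [0,4,0],"yaw": 0},{"offset": [0,4,0],"yaw": 0},{"offset": [0,4,0],"yaw": 0}]}}

```text
time: 7.2
tool_pos: [0.5159, 0.0978, 0.2098]
tool_rot: [-3.142, 0.0, 0.158]
contact_force: [-0.9, 1.6, 0.4]
opening: 0.0009
grip_force: 1.1
```

```bash
python3 -c "
from h import *
loc()"
```

```text
t 7.2 tip local mm [-15.3  98.2 184.8] F local [-0.6  1.7  0.4] rpy [-3.142  0.     0.158] open 0.0009
```

```bash
python3 - <<'E'
import numpy as np
a=np.linspace(1.60,0.0,21)
y=89-132*np.cos(a)+4*np.sin(a); z=56+132*np.sin(a)+4*np.cos(a)
y[0]=98.2;z[0]=184.8
print(np.c_[a[1:],-np.diff(y),-np.diff(z),y[1:],z[1:]].round(1))
E
```

```text
[[ 1.500e+00  1.190e+01 -3.200e+00  8.630e+01  1.880e+02]
 [ 1.400e+00  1.050e+01  6.000e-01  7.570e+01  1.874e+02]
 [ 1.400e+00  1.050e+01  1.500e+00  6.530e+01  1.859e+02]
 [ 1.300e+00  1.030e+01  2.300e+00  5.500e+01  1.836e+02]
 [ 1.200e+00  1.010e+01  3.100e+00  4.490e+01  1.805e+02]
 [ 1.100e+00  9.800e+00  3.900e+00  3.510e+01  1.766e+02]
 [ 1.000e+00  9.500e+00  4.700e+00  2.560e+01  1.719e+02]
 [ 1.000e+00  9.100e+00  5.400e+00  1.660e+01  1.664e+02]
 [ 9.000e-01  8.600e+00  6.100e+00  8.000e+00  1.603e+02]
 [ 8.000e-01  8.100e+00  6.800e+00 -1.000e-01  1.535e+02]
 [ 7.000e-01  7.500e+00  7.400e+00 -7.600e+00  1.460e+02]
 [ 6.000e-01  6.900e+00  8.000e+00 -1.450e+01  1.380e+02]
 [ 6.000e-01  6.200e+00  8.500e+00 -2.070e+01  1.295e+02]
 [ 5.000e-01  5.500e+00  9.000e+00 -2.620e+01  1.205e+02]
 [ 4.000e-01  4.800e+00  9.400e+00 -3.100e+01  1.111e+02]
 [ 3.000e-01  4.000e+00  9.800e+00 -3.500e+01  1.013e+02]
 [ 2.000e-01  3.200e+00  1.010e+01 -3.830e+01  9.130e+01]
 [ 2.000e-01  2.400e+00  1.030e+01 -4.070e+01  8.100e+01]
 [ 1.000e-01  1.600e+00  1.040e+01 -4.230e+01  7.050e+01]
 [ 0.000e+00  7.000e-01  1.050e+01 -4.300e+01  6.000e+01]]
```

>>> {"method": "send_rows", "body": {"plan": [{"offset": [0,12,-2],"yaw": 0},{"offset": [0,10.5,0],"yaw": 0},{"offset": [0,10.5,1.5],"yaw": 0},{"offset": [0,10.3,2.3],"yaw": 0},{"offset": [0,10,3],"yaw": 0},{"offset": [0,10,4],"yaw": 0},{"offset": [0,9.5,4.5],"yaw": 0},{"offset": [0,9,5.5],"yaw": 0},{"offset": [0,8.5,6],"yaw": 0}]}}

```text
time: 8.1
tool_pos: [0.5305, 0.0078, 0.1846]
tool_rot: [3.141, -0.0, 0.158]
contact_force: [0.5, 1.2, 2.3]
opening: 0.0007
grip_force: 0.8
```

```bash
python3 - <<'E'
from h import *
loc()
a=read_camera("side")[90:220,180:340,::-1]; b=read_camera("top")[120:240,230:390,::-1]
cv2.imwrite("pics/m2.png",np.hstack([cv2.resize(x,(400,320),interpolation=cv2.INTER_CUBIC) for x in (a,b)]))
E
```

```text
t 8.1 tip local mm [-15.    6.9 159.6] F local [0.6 1.1 2.3] rpy [ 3.141 -0.     0.158] open 0.0007
```

View pics/m2.png

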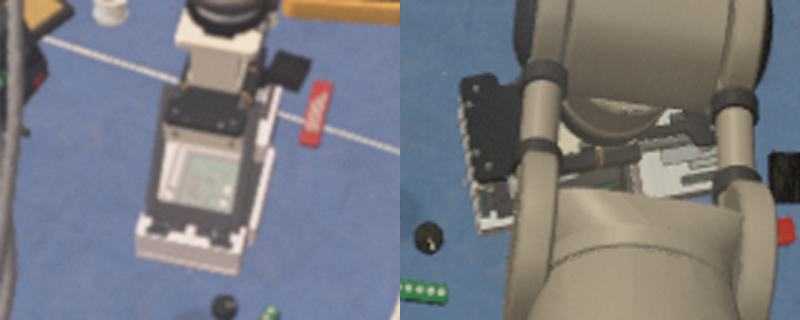

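The side view shows the cover about half folded with the fingertips on its solid band (205,110) and the tray flush. I carry on along the arc.

>>> {"method": "send_rows", "body": {"plan": [{"offset": [0,8,7],"yaw": 0},{"offset": [0,7.5,7.5],"yaw": 0},{"offset": [0,7,8],"yaw": 0},{"offset": [0,6,8.5],"yaw": 0},{"offset": [0,5.5,9],"yaw": 0},{"offset": [0,5,9.5],"yaw": 0},{"offset": [0,4,10],"yaw": 0},{"offset": [0,3,10],"yaw": 0},{"offset": [0,2,10],"yaw": 0},{"offset": [0,1.5,10],"yaw": 0},{"offset": [0,0.5,6],"yaw": 0},{"offset": [0,0,2],"yaw": 0}]}}

```text
time: 9.4
tool_pos: [0.5377, -0.0406, 0.0865]
tool_rot: [-3.141, 0.001, 0.158]
contact_force: [-0.3, -0.7, 1.4]
opening: 0.0007
grip_force: 0.7
```

```bash
python3 -c "
from h import *
loc()"
```

```text
t 9.4 tip local mm [-15.6 -42.   61.5] F local [-0.4 -0.6  1.4] rpy [-3.141e+00  1.000e-03  1.580e-01] open 0.0007
```

>>> {"method": "send_rows", "body": {"plan": [{"offset": [0,0,1],"yaw": 0},{"offset": [0,0,1],"yaw": 0},{"offset": [0,0,1],"yaw": 0},{"offset": [0,0,0.5],"yaw": 0},{"offset": [0,0,0],"yaw": 0},{"offset": [0,0,0],"yaw": 0}]}}

```text
time: 10.0
tool_pos: [0.538, -0.0405, 0.0851]
tool_rot: [3.141, -0.0, 0.158]
contact_force: [-4.3, -0.2, 10.0]
opening: 0.0004
grip_force: 4.9
```

```bash
python3 -c "
from h import *
loc()"
```

```text
t 10.0 tip local mm [-15.2 -41.9  60.1] F local [-4.3  0.5 10. ] rpy [ 3.141 -0.     0.158] open 0.0004
```

>>> {"method": "send_rows", "body": {"plan": [{"offset": [0,0,-20],"yaw": 0},{"offset": [0,0,-40],"yaw": 0},{"offset": [-5,38,0],"yaw": 0},{"offset": [0,38,0],"yaw": 0},{"offset": [0,38,0],"yaw": 0},{"offset": [0,36,0],"yaw": 0},{"offset": [0,0,30],"yaw": 0},{"offset": [0,0,22],"yaw": 0},{"offset": [0,0,0],"yaw": 0}]}}

```text
time: 10.9
tool_pos: [0.5549, -0.1889, 0.089]
tool_rot: [-3.138, 0.005, 0.157]
contact_force: [-0.8, 0.4, 0.4]
opening: 0.0002
grip_force: 0.0
```

```bash
python3 - <<'E'
from h import *
loc()
a=read_camera("side")[90:220,180:340,::-1]; b=read_camera("wrist")[:,:,::-1]
cv2.imwrite("pics/m3.png",np.hstack([cv2.resize(a,(394,320),interpolation=cv2.INTER_CUBIC),cv2.resize(b,(400,320))]))
E
```

```text
t 10.9 tip local mm [ -21.9 -191.2   64. ] F local [-0.7  0.5  0.4] rpy [-3.138  0.005  0.157] open 0.0002
```

View pics/m3.png

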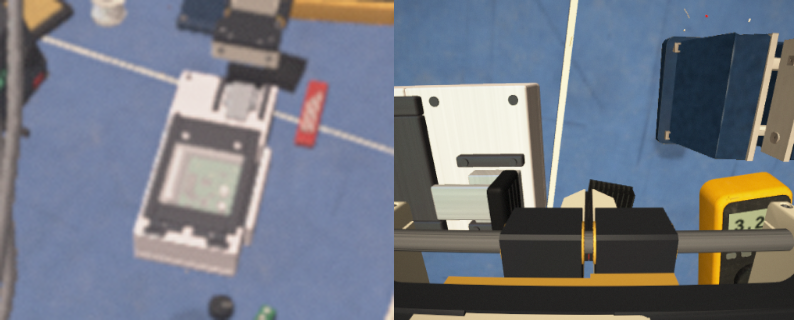

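>>> {"method": "send_rows", "body": {"plan": [{"offset": [0,-15,0],"yaw": 0},{"offset": [0,-10,0],"yaw": 0},{"offset": [0,-5,0],"yaw": 0},{"offset": [0,-5,0],"yaw": 0},{"offset": [0,-5,0],"yaw": 0},{"offset": [0,-5,0],"yaw": 0}]}}

```text
time: 11.6
tool_pos: [0.5501, -0.1452, 0.0924]
tool_rot: [3.14, -0.001, 0.158]
contact_force: [0.3, -0.9, 2.2]
opening: 0.0006
grip_force: 1.2
```

```bash
python3 -c "
from h import *
loc()"
```

```text
t 11.6 tip local mm [ -19.8 -147.2   67.4] F local [ 0.2 -0.9  2.2] rpy [ 3.14e+00 -1.00e-03  1.58e-01] open 0.0006
```

>>> {"method": "send_rows", "body": {"plan": [{"offset": [0,-4,0],"yaw": 0},{"offset": [0,-4,0],"yaw": 0},{"offset": [0,-4,0],"yaw": 0},{"offset": [0,-4,0],"yaw": 0},{"offset": [0,-3,0],"yaw": 0},{"offset": [0,-2,0],"yaw": 0},{"offset": [0,0,0],"yaw": 0}]}}

```text
time: 12.3
tool_pos: [0.5473, -0.1286, 0.0922]
tool_rot: [3.134, -0.001, 0.158]
contact_force: [0.4, -20.7, -1.9]
opening: 0.0003
grip_force: 10.0
```

```bash
python3 -c "
from h import *
loc()"
```

```text
t 12.3 tip local mm [ -20.  -130.4   67.2] F local [ -2.8 -20.5  -1.9] rpy [ 3.134e+00 -1.000e-03  1.580e-01] open 0.0003
```

```bash
python3 - <<'E'
from h import *
a=read_camera("side")[100:175,210:310,::-1]; b=read_camera("wrist")[:,:,::-1]
cv2.imwrite("pics/m4.png",np.hstack([cv2.resize(a,(400,320),interpolation=cv2.INTER_CUBIC),cv2.resize(b[130:384,0:256],(400,320))]))
E
```

```text
(no output)
```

View pics/m4.png

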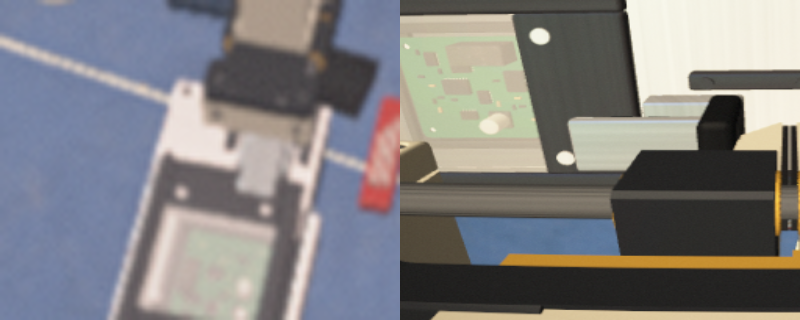

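>>> {"method": "send_rows", "body": {"plan": [{"offset": [0,10,0],"yaw": 0},{"offset": [0,30,0],"yaw": 0},{"offset": [0,10,-30],"yaw": 0},{"offset": [0,0,-50],"yaw": 0},{"offset": [0,30,-40],"yaw": 0},{"offset": [-30,30,0],"yaw": 0},{"offset": [-30,30,0],"yaw": 0},{"offset": [-30,30,0],"yaw": 0},{"offset": [-30,20,0],"yaw": 0},{"offset": [0,0,0],"yaw": 0}]}}

```text
time: 13.4
tool_pos: [0.4548, -0.333, 0.2114]
tool_rot: [-3.14, 0.002, 0.153]
contact_force: [0.1, 1.3, 0.6]
opening: 0.0005
grip_force: 0.0
```

```bash
python3 - <<'E'
from h import *
loc()
im=read_camera("top"); x0,y0=235,125
b=cv2.resize(im[y0:y0+100,x0:x0+135,::-1],None,fx=5.5,fy=5.5,interpolation=cv2.INTER_CUBIC)
c,d=np.cos(p[2]),np.sin(p[2])
def W(L): L=np.array(L)/1e3; return np.c_[p[0]+c*L[:,0]-d*L[:,1],p[1]+d*L[:,0]+c*L[:,1],L[:,2]]
def dr(L,col):
    q=((proj("top",W(L))-[x0,y0]+.5)*5.5).astype(int); cv2.polylines(b,[q.reshape(-1,1,2)],True,col,1)
dr([[-42,-113,91],[2,-113,91],[2,-101,91],[-42,-101,91]],(0,0,255))   # tab top, latch 30mm in
dr([[-52,-73,60],[52,-73,60],[52,79,60],[-52,79,60]],(0,255,255))  # cover shut
dr([[-67,-57,50],[-67,57,50],[-59,57,50],[-59,-57,50]],(255,0,255)) # tray plate home
cv2.imwrite("pics/m5.png",b)
E
```

```text
t 13.4 tip local mm [-143.5 -317.7  186.4] F local [0.3 1.3 0.6] rpy [-3.14e+00  2.00e-03  1.53e-01] open 0.0005
```

View pics/m5.png

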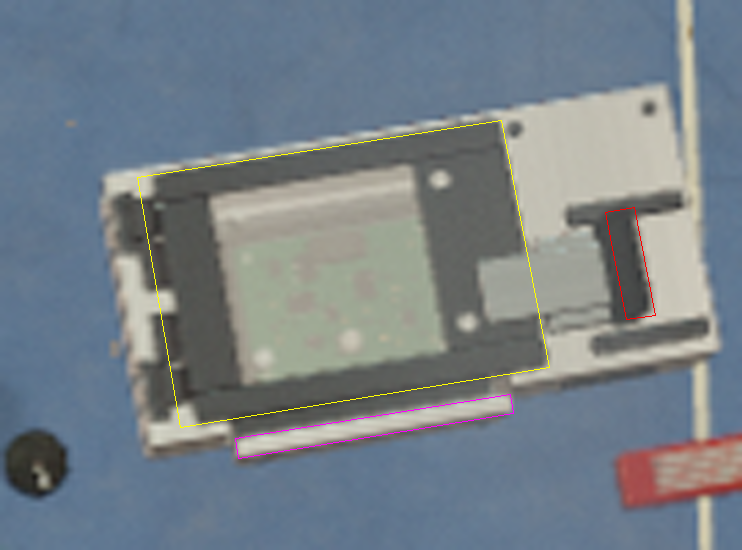

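The overlay shows all three matching. The tab top (630,265) sits at its 30 mm-in outline, the tray plate (375,425) is home, and the cover lies in its shut outline.

```bash
python3 -c "
from cell import ticket
print(ticket.hand_in())"
```

```text
the job is handed in; nothing more can be done
None
```

I pushed the tray home, folded the cover shut and slid the latch fully in. The last top-camera picture shows all three at their closed positions and the arm clear. I handed the job in at about 13.5 s of the 48 s allowed, and the hand-in call did not report a verdict.

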